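# Close the slide-lid bit tote and hang it on its double hook

### The arm

A 6-joint arm with a two-finger parallel gripper is mounted at the origin on the work surface; the furniture and walls round the work are solid. World frame = base frame: x ahead of the robot, y to its left, z up, the work surface at z = 0. Lengths are in mm, angles in rad, forces in N, time in s.
With the tool pointing down it reaches from about 300 to 775 mm from the base axis. Payload 14.6 kg.
Tool frame: the origin (TCP) lies midway between the tips of the shut fingers; the grasp point (between the pads) lies 19 mm behind it; z points along the fingers, y is the line along which they close (so a half turn about z gives the same grasp; the last joint's range is limited). The gripper opens to 94 mm and grips with 3 to 60 N. Pads are 16 mm wide; open, the fingers measure 119 mm over their backs; the gripper's body (75 mm by 177 mm) begins 78 mm behind the grasp point.
Start: joints at [-1.25, 0.3, 1.521, -0, 1.321, -0.067], TCP at [207.976, -509.151, 205.446] pointing down, gripper open.
Joint ranges: [-3.03, 3.03], [-0.79, 2.21], [0.23, 2.52], [-1.04, 4.18], [0, 3.07], [-2.55, 2.55]. Speed limits (rad/s): [2.22, 2.22, 2.57, 3.14, 3.14, 3.14].

### API

Orientations are given as [roll, pitch, yaw] about the fixed x, y, z axes, in that order (R = Rz(yaw) Ry(pitch) Rx(roll)).
In Python, from cell import manip, camera gives the robot as it stands.
- The arm moves only by the tool move_arm, never from a script. Its arguments are lists of equal length, an entry for each row: "dp": the shift along the world's x, y, z in mm, a list of three; "rotation": the turn, a rotation vector about the world's x, y, z in rad, a list of three; "hand": the opening, from 0 (shut) to 1 (fully open). A call has 1 to 10 rows; each row shifts and turns the commanded pose from where the row before left it; what a row does not reach is not made up. A row lasts 1/8 s, in which the tool goes at most 62.5 mm and 10.7 degrees, less where a joint would pass 70% of its speed; a pose out of reach is approached as far as the arm can. A call with a gripper value outside its range is refused whole. The fingers move at their own pace and stop on an object; "newtons" is the grip in N (left out, the last holds). Time passes only in rows, so rows that do not move let the fingers close. It gives the time, the measured TCP pose, the force, the opening and the grip force at its end, in the units of the state.
- manip.read_state(): the state, without advancing time (a new reading comes with each control period).
- camera(name): name is "scene" or "top"; returns a dict with "image" (420x560x3 uint8, red, green, blue), "fx", "fy", "cx", "cy" (pixels), "R" (3x3) and "t" (3): a world point X has camera coordinates R X + t. Camera axes: x right, y down, z forward; pixel columns grow to the right and rows downward; lengths in mm; the calibration is good to about 2 mm. A picture is of the moment at which its call begins. There is no depth.
- manip.sign_off(): hands the job in; it is judged then, once.
The state is a dict: "clock": time; "joints": joint angles; "qd": joint speeds; "effort": joint torques, N m; "eef_pos": TCP position; "eef_rot": TCP orientation; "wrist_force": force on the tool from outside, world axes, zero at the start; "moment": the same for the moment, N m; "finger_gap": finger opening in mm; "finger_force": force on a finger pad.
Only numpy, scipy, OpenCV 4.12 (cv2) and the standard library are available. Lean on these libraries where they do the work, as an engineer would, in place of code of your own. Each camera call takes 0.05 s, during which the arm holds its last target. There are 200 camera calls.

### The job

Put the bit tote away. First, with the tote on the bench, push its sliding lid in by the dark pull bar, bracing the tote against the fixed bench stop, until the lid is forced over the sprung ridge and the bar is right up against the end board; push steadily, never ram it. Then lift the closed tote by its rail, hang it with the rail across both prongs of the hook rack and let go, keeping it upright and leaving the tape measure, nail tin, screw jar and plane where they are.

Things in the scene. Friction and masses are not known exactly. Their poses are not given: they have to be found in the camera images.
- tote: Loose pale wooden bit box, 182 mm long (own x -92 to +90), 90 wide (y), 60 high, 0.7 kg. Origin: centre of underside, z up. End boards rise to 158 mm (40 wide at the top) and carry a dark lengthwise rail, open below down to the lid. The lid slides in towards +x through a slot (z 41 to 54) in the -x board, outer face x = -92; a brass ridge, sprung from below, stands in its sill at x = -83.
- tote_rail (a point): Centre of the tote's rail, tote frame (0, 0, 140) mm. The rail runs along the tote's x, 152 mm clear between the end boards, 16 mm wide (y), 24 mm tall (z 128 to 152). Grasp it here from above, across its width.
- lid: Loose plywood lid, 6 mm thick, 76 wide, in the tote's grooves with 1 mm play. Home, its frame coincides with the tote's; it starts 40 to 65 mm out towards the tote's -x. A rib under it meets the ridge 15 mm before home, tops it at 8 mm and drops in behind; this takes 10 to 17 N, but the tote drags on the bench at 5 to 8 N: unbraced, it slides away. Home, the bar meets the end board: solid.
- lid_bar (a point): Centre of the outer (-x) face of the dark pull bar at the lid's tail: lid frame (-107, 0, 58) mm. The bar is 14 mm thick (x), 60 wide (y), z 40 to 74 above the tote's underside, and stays outside the end board. Home, it stands against that 158 mm high board, which an upright gripper's body would strike: push with the tool leaning back (wrist away from the tote) some 30 degrees.
- tote_end (a point): Centre of the tote's closed end face, tote frame (90, 0, 25) mm. Somewhere 10 to 55 mm beyond it stands the bench stop, a dark hardwood block screwed to the bench (face 150 mm wide, 50 high, up to 0.1 rad askew to the tote); its place is not measured: find it by pushing. Met, it squares the tote up and holds it. Over 60 N between lid and tote is ramming.
- rack: Fixed plywood upright, 200 mm wide, 238 high. Origin: on the bench under the middle of its front face; own -x points out of that face. Two dark steel prongs, 10 mm thick, stick out 117 mm along -x at y = -45 and +45, tops level at z = 200, ends turned up to z = 216. Bring the tote on from the front, prongs passing between rail and lid, then lower it: rail along the rack's y, either way round.
- rack_seat (a point): Where the middle of the rail's underside should rest: between the prongs, level with their tops, 70 mm in front of the upright (rack frame (-70, 0, 200) mm).
- tape_measure: Bystander: yellow pocket tape measure, 33x94x63 mm. Origin: centre of its underside.
- nail_tin: Bystander: open tin of nails, 70 mm across, 61 mm high. Origin: centre of its underside.
- jar_screws_b: Bystander: glass jar of brass screws, 62 mm across, 91 mm high. Origin: centre of its underside.
- block_plane: Bystander: small blue hand plane, 48x170x59 mm. Origin: centre of its underside.

How it is judged:
By the outcome, as a careful person would: the job done as asked, in the order asked, and still so for the second after the job is handed in, with the robot touching nothing.
It also fails if it takes over 54 s, if anything falls off the work surface, if the arm or the gripper's body presses on something with over 40 N, if the wrist force passes 120 N, or if a joint passes its speed limit or range.

## Working session

There is one attempt and no reset: what is moved stays moved. The work goes in short steps, Python scripts to look and compute and a tool call to move; the robot and the scene stay as the last step left them, time stands still between calls to the robot, and variables do not carry over. Pictures are saved under pics/ and viewed, at most 12 in all, crops included, and the job is handed in when it is done.

Besides the shell and the picture viewer there is one more tool, called as name(argument=value, ...) on one line, values as JSON. move_arm: Moves the arm, as the interface text tells. Its arguments: {"type":"object","properties":{"dp":{"type":"array","items":{"type":"array","items":{"type":"number"}}},"rotation":{"type":"array","items":{"type":"array","items":{"type":"number"}}},"hand":{"type":"array","items":{"type":"number"}},"newtons":{"type":"number"}},"required":["dp","rotation","hand"]}

```bash
mkdir -p pics; ls; python3 - <<'E'
from cell import manip, camera
import cv2, numpy as np
s=manip.read_state(); print({k:np.round(v,3).tolist() for k,v in s.items()})
for n in ("scene","top"):
    c=camera(n); cv2.imwrite(f"pics/{n}0.png",cv2.resize(c["image"][:,:,::-1],(784,588),interpolation=cv2.INTER_CUBIC))
    print(n,c["fx"],c["fy"],c["cx"],c["cy"],np.round(c["R"],4).tolist(),np.round(c["t"],1).tolist())
E
```

```text
pics
{'clock': 0.0, 'joints': [-1.25, 0.3, 1.522, 0.0, 1.321, -0.067], 'qd': [0.001, 0.0, 0.001, 0.001, 0.0, 0.0], 'effort': [0.0, -53.181, -35.274, 0.071, 0.024, -0.0], 'eef_pos': [207.891, -508.907, 204.886], 'eef_rot': [-3.14, -0.0, 0.388], 'wrist_force': [0.702, -0.959, 0.066], 'moment': [-0.045, 0.002, -0.038], 'finger_force': 0.0, 'finger_gap': 94.134}
scene 508.87051664497875 508.87051664497875 282.0453213473201 201.49282874795935 [[-0.7793, -0.6266, 0.0095], [-0.3031, 0.3635, -0.8809], [0.5485, -0.6893, -0.4732]] [435.4, 283.3, 889.1]
top 380.51383128738314 380.51383128738314 277.9381836975198 210.3839247081016 [[0.0268, -0.9995, -0.015], [-0.9859, -0.0239, -0.1655], [0.1651, 0.0192, -0.9861]] [-0.4, 520.6, 895.6]
```

View pics/scene0.png

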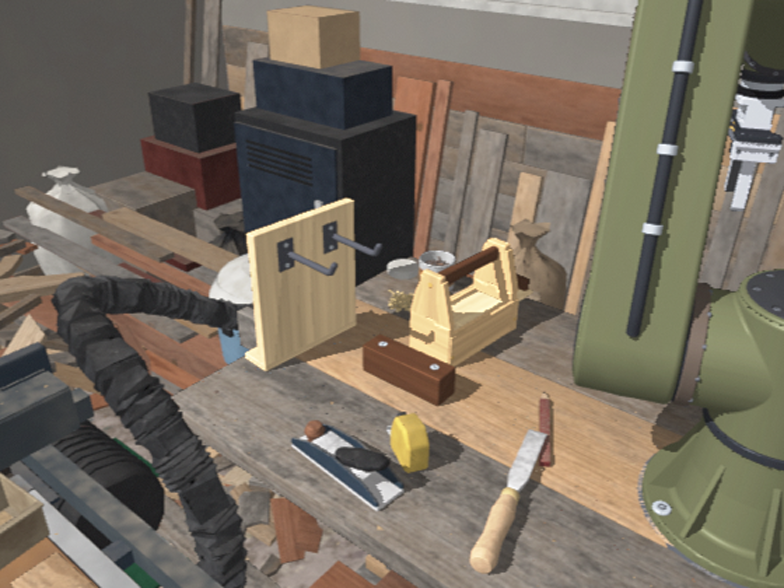

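View pics/top0.png

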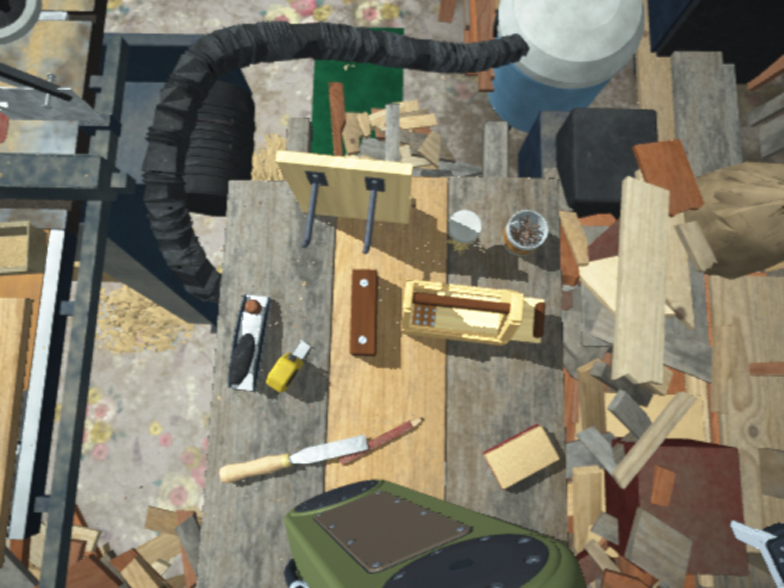

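The scene view shows the tote with its bar end to the right (world −y), the stop at left and the rack behind. In the top view (784 px wide), the rail runs (413,298)–(510,306), the bar is at (540,319), the stop at (363,311) and the prong ends at (305,245) and (367,250). I'll take a zoomed crop for precision.

```bash
cat > h.py <<'E'
from cell import manip, camera
import cv2, numpy as np
def ray(c,u,v,z):
    "world point on plane z seen at raw pixel u,v"
    R=np.array(c["R"]);t=np.array(c["t"]);o=-R.T@t
    d=R.T@np.array([(u-c["cx"])/c["fx"],(v-c["cy"])/c["fy"],1])
    return o+d*(z-o[2])/d[2]
def proj(c,X):
    p=np.array(c["R"])@np.array(X,float)+np.array(c["t"])
    return np.array([c["fx"]*p[0]/p[2]+c["cx"],c["fy"]*p[1]/p[2]+c["cy"]])
def crop(c,u0,v0,u1,v1,s,fn):
    cv2.imwrite(fn,cv2.resize(np.ascontiguousarray(c["image"][v0:v1,u0:u1,::-1]),None,fx=s,fy=s,interpolation=cv2.INTER_CUBIC))
E
python3 - <<'E'
from h import *
c=camera("top"); crop(c,190,100,400,265,3.6,"pics/topc.png")
E
```

```text
(no output)
```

View pics/topc.png

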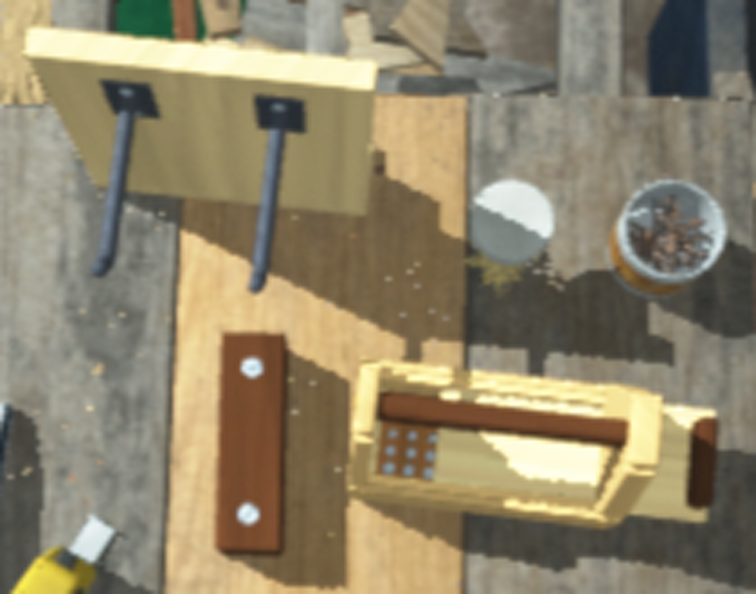

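The crop (3.6×) shows the rail's top centreline from (380,400) to (627,427), the bar's top over (690–718, 418–508), and the stop's near edge (285,335)–(283,551). The prongs run (125,112)→(103,268) and (277,130)→(258,285), and the rack's foot line is (98,186)–(365,213).

```bash
python3 - <<'E'
from h import *
c=camera("top")
P={"rail_l":(380,400,152),"rail_r":(627,427,152),"bar_out_far":(718,418,74),"bar_out_near":(714,508,74),"bar_in_far":(691,418,74),"stop_a":(285,335,50),"stop_b":(283,551,50),"stop_c":(222,335,50),
"endL_top_far":(362,364,60),"endL_near":(352,492,60),
"prA0":(125,114,205),"prA1":(101,270,212),"prB0":(277,131,205),"prB1":(257,286,212),"foot_l":(98,186,0),"foot_r":(365,213,0),"topf_l":(30,52,238),"topf_r":(376,93,238),"tin":(672,236,61),"jar":(513,222,91)}
for k,(u,v,z) in P.items(): print(k,np.round(ray(c,u/3.6+190,v/3.6+100,z)[:2],1))
E
```

```text
rail_l [501.5 -27.6]
rail_r [ 488.7 -176.2]
bar_out_far [ 507.9 -252.3]
bar_out_near [ 448.5 -248.4]
bar_in_far [ 507.5 -234.6]
stop_a [562.2  35.6]
stop_b [414.7  32.4]
stop_c [561.1  78.8]
endL_top_far [541.2 -17.5]
endL_near [454.4 -12.7]
prA0 [659.4 126.8]
prA1 [562.9 134.6]
prB0 [650.8  37.1]
prB1 [555.6  45.2]
foot_l [682.  179.3]
foot_r [665.7 -18.1]
topf_l [682.4 176.9]
topf_r [662.  -19.7]
tin [ 635.1 -227.3]
jar [ 633.5 -115.1]
```

Positions agree with the given sizes:
- **Tote:** centre (495,−102), yaw about 1.487, lid about 42 mm out.
- **Stop:** face at y≈33, yaw about 1.59.
- **Rack:** yaw about −0.083, seat about (603,86).

Next I approach behind the bar with the fingers shut.

move_arm(dp=[[34,27,0],[34,27,0],[34,27,0],[34,27,0],[34,27,0],[34,27,0],[34,27,0],[34,27,0],[0,0,0]], rotation=[[0,0,0.143],[0,0,0.143],[0,0,0.143],[0,0,0.143],[0,0,0.143],[0,0,0.143],[0,0,0.143],[0,0,0.143],[0,0,0]], hand=[0,0,0,0,0,0,0,0,0], newtons=20)

```text
clock: 1.32
eef_pos: [481.5, -291.4, 205.1]
eef_rot: [-3.141, -0.0, 1.536]
wrist_force: [-0.5, -0.2, -1.0]
finger_gap: 7.1
finger_force: 0.0
```

move_arm(dp=[[0,0,0],[0,0,0],[0,0,0],[0,0,-30],[0,0,-40],[0,0,-40],[0,0,-25],[0,0,-16],[0,0,0]], rotation=[[0.131,0,0],[0.131,0,0],[0.131,0,0],[0.131,0,0],[0,0,0],[0,0,0],[0,0,0],[0,0,0],[0,0,0]], hand=[0,0,0,0,0,0,0,0,0])

```text
clock: 2.45
eef_pos: [479.5, -293.2, 53.9]
eef_rot: [-3.118, -0.524, 1.524]
wrist_force: [0.7, 0.1, 0.2]
finger_gap: 0.5
finger_force: 0.0
```

```bash
python3 - <<'E'
from h import *
c=camera("top"); crop(c,250,150,460,308,3.6,"pics/top2.png")
s=manip.read_state();print(s["eef_pos"],s["eef_rot"],s["joints"],proj(c,s["eef_pos"]))
E
```

```text
[ 479.94862749 -293.46465057   54.90040811] [-3.11914954 -0.52341956  1.52518585] [-0.78622701  0.70039019  1.38619885  0.36422301  1.45115268 -0.86384634] [404.74346927 229.22360698]
```

View pics/top2.png

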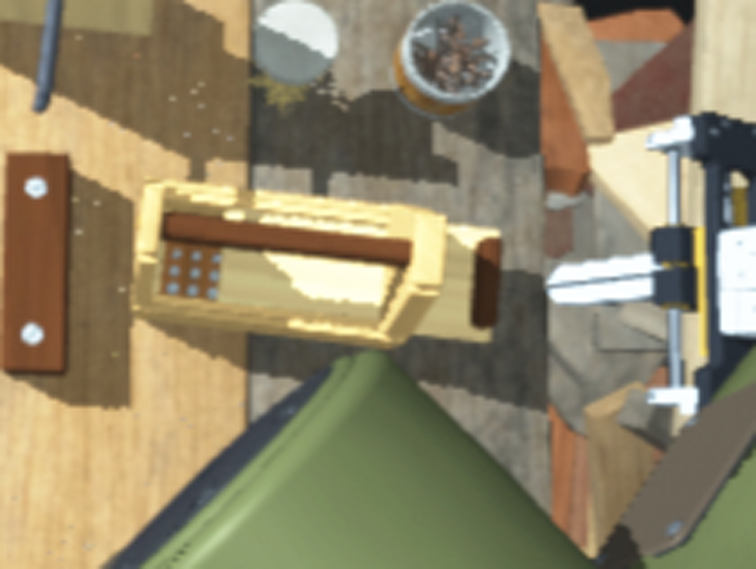

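The shut tips are at crop (548,287), level with the bar centre (487,283), about 36 mm behind it. I start the push along the tote's axis.

move_arm(dp=[[1,12,0],[1,10,0],[0.5,6,0],[0.5,5,0],[0.5,5,0],[0.5,5,0],[0.5,5,0],[0.5,5,0],[0.5,5,0],[0.5,5,0]], rotation=[[0,0,0],[0,0,0],[0,0,0],[0,0,0],[0,0,0],[0,0,0],[0,0,0],[0,0,0],[0,0,0],[0,0,0]], hand=[0,0,0,0,0,0,0,0,0,0])

```text
clock: 3.75
eef_pos: [486.2, -230.7, 54.8]
eef_rot: [-3.12, -0.522, 1.526]
wrist_force: [-0.6, -8.8, 4.8]
finger_gap: 0.3
finger_force: 4.1
```

move_arm(dp=[[0.5,4,0],[0.5,4,0],[0.5,4,0],[0.5,4,0],[0.5,4,0],[0.5,4,0]], rotation=[[0,0,0],[0,0,0],[0,0,0],[0,0,0],[0,0,0],[0,0,0]], hand=[0,0,0,0,0,0])

```text
clock: 4.5
eef_pos: [489.3, -206.9, 54.9]
eef_rot: [-3.121, -0.522, 1.526]
wrist_force: [0.3, -7.1, 3.6]
finger_gap: 0.3
finger_force: 3.5
```

```bash
python3 - <<'E'
from h import *
c=camera("top"); crop(c,220,150,430,308,3.6,"pics/top3.png")
s=manip.read_state();print(s["eef_pos"],s["wrist_force"])
E
```

```text
[ 489.344933   -206.42047393   54.87377596] [ 0.41078106 -5.67353078  3.08499709]
```

View pics/top3.png

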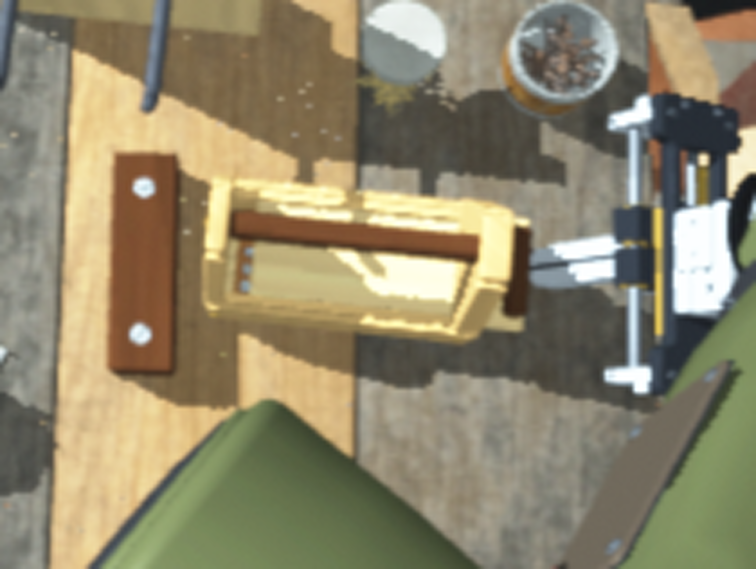

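The tote has slid towards the stop, with its end at crop x 205–215 against the stop face at 173. The bar is still about 12 mm or so off the end board, with the tip centred on it. Pushing on gently.

move_arm(dp=[[0.5,4,0],[0.5,4,0],[0.5,4,0],[0.5,3,0],[0.5,2,0]], rotation=[[0,0,0],[0,0,0],[0,0,0],[0,0,0],[0,0,0]], hand=[0,0,0,0,0])

```text
clock: 5.18
eef_pos: [491.8, -189.9, 54.9]
eef_rot: [-3.121, -0.522, 1.526]
wrist_force: [-0.8, -5.7, 3.8]
finger_gap: 0.5
finger_force: 3.5
```

move_arm(dp=[[0.5,2,0],[0.5,2,0],[0.5,2,0],[0.5,2,0]], rotation=[[0,0,0],[0,0,0],[0,0,0],[0,0,0]], hand=[0,0,0,0])

```text
clock: 5.68
eef_pos: [494.1, -183.4, 55.0]
eef_rot: [-3.122, -0.519, 1.526]
wrist_force: [-1.4, -16.5, 4.0]
finger_gap: 0.3
finger_force: 8.5
```

move_arm(dp=[[0.5,1.5,0],[0.5,1.5,0],[0.5,1.5,0],[0,0,0]], rotation=[[0,0,0.01],[0,0,0.01],[0,0,0.01],[0,0,0]], hand=[0,0,0,0])

```text
clock: 6.18
eef_pos: [495.4, -177.6, 54.9]
eef_rot: [-3.121, -0.521, 1.556]
wrist_force: [-0.5, -7.6, 3.6]
finger_gap: 0.6
finger_force: 4.0
```

move_arm(dp=[[0.5,1.5,0],[0.5,1.5,0],[0.5,1.5,0],[0,0,0]], rotation=[[0,0,0.01],[0,0,0.01],[0,0,0.01],[0,0,0]], hand=[0,0,0,0])

```text
clock: 6.68
eef_pos: [496.4, -171.9, 54.3]
eef_rot: [-3.119, -0.524, 1.586]
wrist_force: [-0.4, -0.6, 0.7]
finger_gap: 0.6
finger_force: 0.4
```

move_arm(dp=[[0.3,1.5,0],[0.3,1.5,0],[0,1.5,0],[0,0,0]], rotation=[[0,0,0],[0,0,0],[0,0,0],[0,0,0]], hand=[0,0,0,0])

```text
clock: 7.18
eef_pos: [498.1, -170.1, 54.7]
eef_rot: [-3.123, -0.518, 1.586]
wrist_force: [3.3, -17.5, -0.8]
finger_gap: 0.7
finger_force: 8.4
```

```bash
python3 - <<'E'
from h import *
c=camera("top"); crop(c,220,150,430,308,3.6,"pics/top4.png")
s=manip.read_state();print(s["eef_pos"],s["wrist_force"])
E
```

```text
[ 498.08734375 -170.11736079   54.7012623 ] [  3.29053522 -16.7452036   -0.45743933]
```

View pics/top4.png

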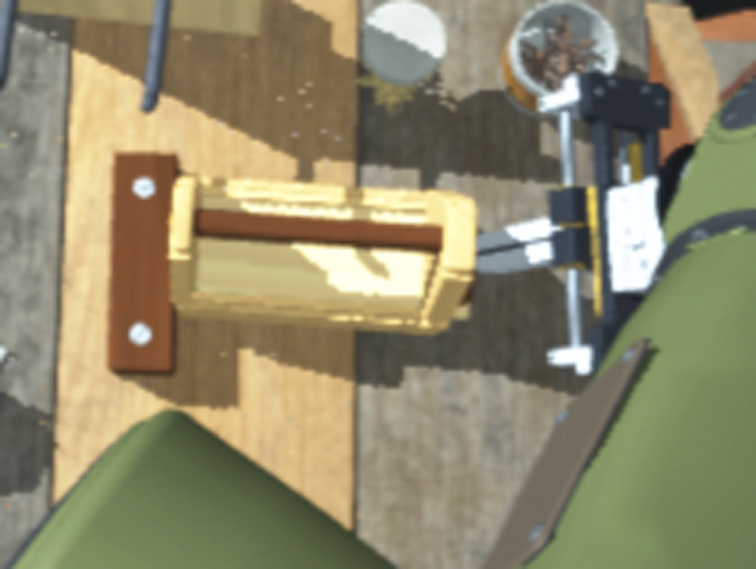

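The tote's end now sits on the stop face (crop x≈173) and the bar is hidden behind the end board. The force fell to about 0.6 N and then rose again, which fits the snap over the ridge. A little more push will confirm it's solid.

move_arm(dp=[[0,1,0],[0,1,0],[0,0,0]], rotation=[[0,0,0],[0,0,0],[0,0,0]], hand=[0,0,0])

```text
clock: 7.6
eef_pos: [498.7, -169.6, 55.0]
eef_rot: [-3.125, -0.515, 1.586]
wrist_force: [4.4, -26.7, 0.2]
finger_gap: 0.3
finger_force: 12.9
```

move_arm(dp=[[0,0.7,0],[0,0,0]], rotation=[[0,0,0],[0,0,0]], hand=[0,0])

```text
clock: 7.85
eef_pos: [498.9, -169.4, 55.1]
eef_rot: [-3.126, -0.514, 1.586]
wrist_force: [6.4, -29.6, 0.6]
finger_gap: 0.1
finger_force: 14.6
```

It's solid at 30 N, well above the ridge's 17 N. Now I back off, rise, stand the tool upright and open.

move_arm(dp=[[0,-10,0],[0,-40,0],[0,-40,30],[0,0,55],[0,0,55],[0,0,40],[0,0,0]], rotation=[[0,0,0],[0,0,0],[0,0,0],[-0.13,0,0],[-0.13,0,0],[-0.13,0,0],[-0.13,0,0]], hand=[0,0,0,0.2,0.55,0.55,0.55])

```text
clock: 8.72
eef_pos: [498.0, -255.3, 238.1]
eef_rot: [-3.117, 0.003, 1.584]
wrist_force: [0.5, -0.8, -0.8]
finger_gap: 36.9
finger_force: 0.0
```

```bash
python3 - <<'E'
from h import *
c=camera("top"); d=camera("scene")
a=c["image"][165:260,255:375]; b=d["image"][165:265,265:385]
f=lambda i:cv2.resize(np.ascontiguousarray(i[:,:,::-1]),(780,int(780*i.shape[0]/i.shape[1])),interpolation=cv2.INTER_CUBIC)[:]
A,B=f(a),f(b); cv2.imwrite("pics/top5.png",cv2.resize(A,None,fx=.98,fy=.98*1) if A.shape[0]>600 else A); cv2.imwrite("pics/scene5.png",cv2.resize(B,None,fx=600/660,fy=600/660)[:600])
print(manip.read_state()["eef_pos"],A.shape,B.shape)
E
```

```text
[ 497.41538388 -253.3115947   235.44913768] (617, 780, 3) (650, 780, 3)
```

View pics/top5.png

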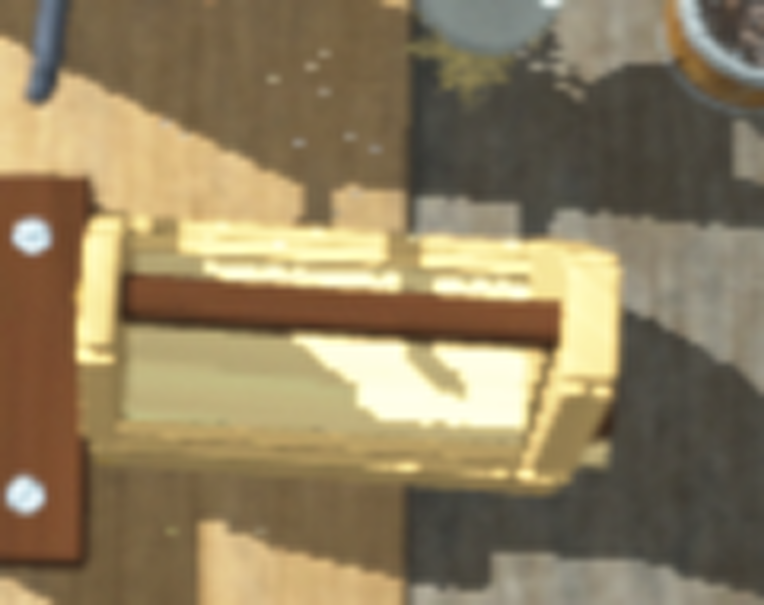

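The tote end meets the stop (crop x≈83), and the rail's top centreline runs (127,286)→(558,312). The bar is just a sliver at (607,420) under the end board. A check from the scene camera follows.

```bash
python3 - <<'E'
from h import *
c=camera("top"); s=6.5*.98
f=lambda u,v,z: ray(c,u/s+255,v/s+165,z)[:2]
a,b=f(127,287,152),f(558,312,152); m=(a+b)/2; yaw=np.arctan2(*(a-b)[::-1]); x=(a-b)/np.linalg.norm(a-b)
print(a,b,np.linalg.norm(a-b),m,yaw,"end",m+90*x,"bar home",m-107*x, "bar seen",f(614,430,72), "stop",f(88,178,50),f(80,558,50))
E
```

```text
[502.7875564  17.317395 ] [ 497.71526409 -129.68317088] 147.0880502182499 [500.25141024 -56.18288794] 1.5363047540759642 end [503.35503632  33.76358228] bar home [ 496.56154369 -163.11924698] bar seen [ 466.87329067 -162.51711215] stop [562.4142288   36.44729386] [415.73003281  34.96162474]
```

View pics/scene5.png

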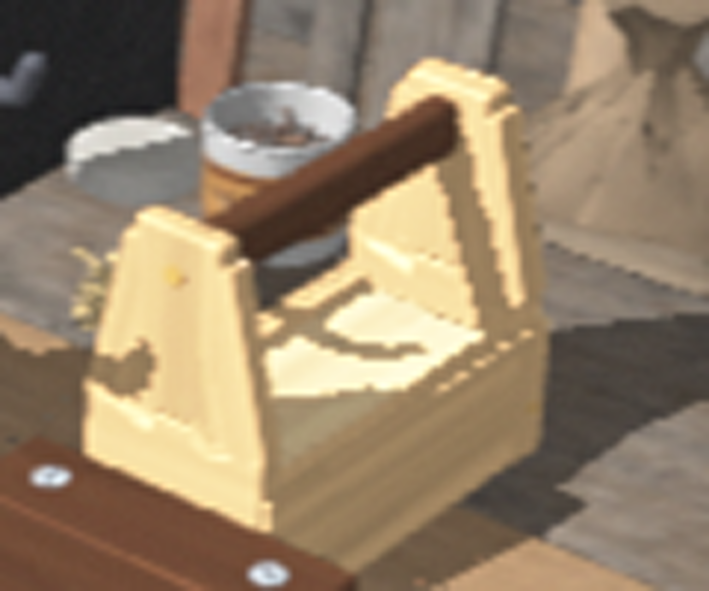

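The scene view shows the tote upright and square at the stop. The bar's outer face measures y≈−162.5 against a home value of −163.1, so the lid is home. Now I go above the rail.

move_arm(dp=[[0.5,40,0],[0.5,50,0],[0.5,50,0],[0.5,40,0],[0,17,0],[0,0,0],[0,0,0]], rotation=[[0,0,-0.03],[0,0,0],[0,0,0],[0,0,0],[0,0,0],[0,0,0],[0,0,0]], hand=[0.55,0.55,0.55,0.55,0.55,0.55,0.55])

```text
clock: 9.75
eef_pos: [499.1, -59.1, 234.1]
eef_rot: [-3.111, -0.004, 1.553]
wrist_force: [-0.9, -0.7, -0.2]
finger_gap: 51.8
finger_force: 0.0
```

```bash
python3 - <<'E'
from h import *
s=manip.read_state();print(s["eef_pos"],s["eef_rot"],s["finger_gap"])
E
```

```text
[499.09173237 -59.07660655 234.14809094] [-3.11080527 -0.004082    1.55263258] 51.78786962859397
```

move_arm(dp=[[1,3,-30],[0,0,-40],[0,0,-30],[0,0,-13],[0,0,0],[0,0,0],[0,0,0],[0,0,0],[0,0,0],[0,0,0]], rotation=[[0,-0.03,0],[0,0,0],[0,0,0],[0,0,0],[0,0,0],[0,0,0],[0,0,0],[0,0,0],[0,0,0],[0,0,0]], hand=[0.55,0.55,0.55,0.55,0.55,0,0,0,0,0], newtons=40)

```text
clock: 11.0
eef_pos: [500.0, -55.0, 121.5]
eef_rot: [-3.141, -0.004, 1.554]
wrist_force: [-2.2, 0.1, 1.3]
finger_gap: 15.6
finger_force: 39.9
```

move_arm(dp=[[0,-3,8],[0,-3,20],[0,0,40],[0,0,36],[0,30,0],[0,40,0],[0,40,0],[0,30,0],[0,7,0],[0,0,0]], rotation=[[0,0,0],[0,0,0],[0,0,0],[0,0,0],[0,0,-0.033],[0,0,-0.033],[0,0,0],[0,0,0],[0,0,0],[0,0,0]], hand=[0,0,0,0,0,0,0,0,0,0])

```text
clock: 12.25
eef_pos: [499.9, 85.9, 225.2]
eef_rot: [-3.141, -0.004, 1.488]
wrist_force: [-0.1, 0.8, -8.0]
finger_gap: 15.4
finger_force: 40.0
```

```bash
python3 - <<'E'
from h import *
s=manip.read_state();print(s["eef_pos"],s["eef_rot"],s["finger_gap"],s["wrist_force"],s["moment"])
c=camera("top");d=camera("scene")
crop(c,190,90,400,248,1.85,"a.png");crop(d,150,120,400,308,1.55,"b.png")
a=cv2.imread("a.png");b=cv2.imread("b.png");h=min(len(a),len(b));cv2.imwrite("pics/lift.png",np.hstack([a[:h],b[:h]]));print(a.shape,b.shape)
E
```

```text
[499.93505924  85.89080556 225.24101426] [-3.14094149 -0.00385012  1.48834698] 15.400640489771297 [-0.06160898  0.75476918 -8.04424184] [ 0.06966901 -0.07950389  0.08241188]
(292, 388, 3) (291, 388, 3)
```

View pics/lift.png

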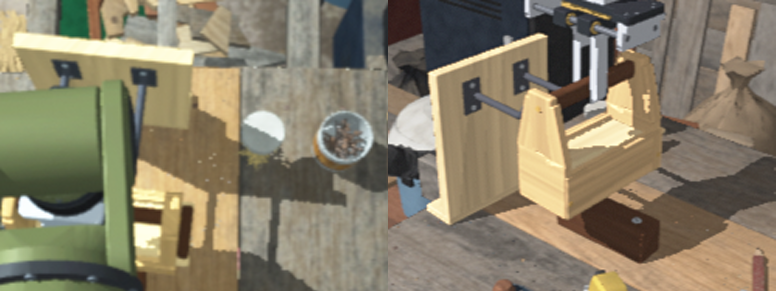

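The closed tote hangs upright in the grip in front of the prongs, with the prong row between the end boards. I move straight in over the prongs.

move_arm(dp=[[15,0,0],[20,0,0],[20,0,0],[20,0,0],[18,0,0],[10,0,0],[0,0,0]], rotation=[[0,0,0],[0,0,0],[0,0,0],[0,0,0],[0,0,0],[0,0,0],[0,0,0]], hand=[0,0,0,0,0,0,0])

```text
clock: 13.22
eef_pos: [603.2, 85.5, 225.0]
eef_rot: [-3.141, -0.004, 1.487]
wrist_force: [0.4, 0.5, -8.4]
finger_gap: 15.9
finger_force: 40.0
```

```bash
python3 - <<'E'
from h import *
s=manip.read_state();print(s["eef_pos"],s["eef_rot"],s["wrist_force"])
c=camera("top");d=camera("scene")
crop(d,170,110,370,260,3.9,"pics/over.png")
E
```

```text
[603.15624396  85.47899264 225.01796974] [-3.14086359 -0.00395254  1.48714872] [ 0.41727042  0.45708584 -8.42738243]
```

View pics/over.png

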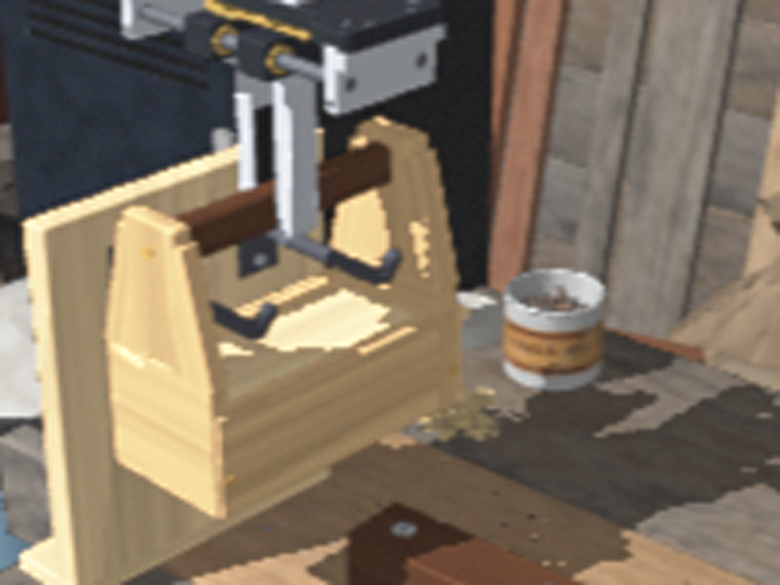

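Both prongs pass under the rail with their upturned ends clear in front, at crop (270,315) and (395,260). Lowering.

move_arm(dp=[[0,0,-10],[0,0,-10],[0,0,-6],[0,0,-3],[0,0,-2],[0,0,0]], rotation=[[0,0,0],[0,0,0],[0,0,0],[0,0,0],[0,0,0],[0,0,0]], hand=[0,0,0,0,0,0])

```text
clock: 14.08
eef_pos: [603.1, 86.1, 194.5]
eef_rot: [3.141, -0.004, 1.488]
wrist_force: [1.4, -0.2, -7.8]
finger_gap: 15.5
finger_force: 40.0
```

move_arm(dp=[[0,0,-1],[0,0,-1],[0,0,0]], rotation=[[0,0,0],[0,0,0],[0,0,0]], hand=[0,0,0])

```text
clock: 14.45
eef_pos: [603.2, 86.1, 193.4]
eef_rot: [3.14, -0.004, 1.488]
wrist_force: [-4.1, -0.7, 2.8]
finger_gap: 15.9
finger_force: 40.0
```

The prongs have taken the weight. Release and rise.

move_arm(dp=[[0,0,0],[0,0,0],[0,0,0],[0,0,0],[0,0,0],[0,0,20],[0,0,40],[0,0,40],[0,0,30],[0,0,0]], rotation=[[0,0,0],[0,0,0],[0,0,0],[0,0,0],[0,0,0],[0,0,0],[0,0,0],[0,0,0],[0,0,0],[0,0,0]], hand=[0.2,0.25,0.3,0.4,0.4,0.4,0.4,0.4,0.4,0.4])

```text
clock: 15.7
eef_pos: [603.6, 86.1, 324.6]
eef_rot: [3.138, -0.005, 1.488]
wrist_force: [0.3, -0.6, -0.1]
finger_gap: 37.7
finger_force: 0.0
```

move_arm(dp=[[-30,0,0],[-40,0,0],[-40,0,0],[0,0,0],[0,0,0],[0,0,0],[0,0,0],[0,0,0]], rotation=[[0,0,0],[0,0,0],[0,0,0],[0,0,0],[0,0,0],[0,0,0],[0,0,0],[0,0,0]], hand=[0.4,0.4,0.4,0.4,0.4,0.4,0.4,0.4])

```text
clock: 16.7
eef_pos: [493.3, 86.0, 322.1]
eef_rot: [-3.141, -0.004, 1.488]
wrist_force: [-0.3, -0.1, -0.1]
finger_gap: 37.3
finger_force: 0.0
```

```bash
python3 - <<'E'
from h import *
s=manip.read_state();print(s["clock"],s["eef_pos"],s["wrist_force"])
d=camera("scene")
cv2.imwrite("pics/end.png",cv2.resize(d["image"][:,:,::-1],(784,588),interpolation=cv2.INTER_CUBIC))
E
```

```text
16.7 [493.31006172  86.02481942 322.14789922] [-0.34702319 -0.07008204 -0.0788643 ]
```

View pics/end.png

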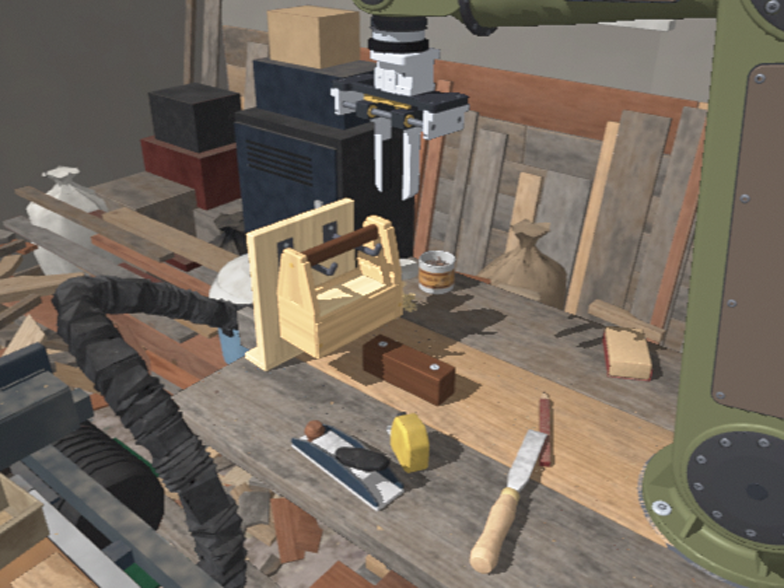

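The tote hangs upright on both prongs, with its rail at about (345,245). The gripper is clear, and the plane (350,460), tape (410,440) and tin (436,270) are where they were.

```bash
python3 -c "
from cell import manip; print(manip.sign_off())"
```

```text
the job is handed in; nothing more can be done
None
```

The tote's lid is pushed home against the stop, and the closed tote hangs upright on both prongs with the gripper clear; I handed the job in after about 17 s of robot time, with the bystanders undisturbed as far as the pictures show (the jar is out of view in the last one).

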